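# Take the red tablet from the organiser and set it on its stand

### The arm

A 6-joint arm with a two-finger parallel gripper is mounted at the origin on the work surface. World frame = base frame: x ahead of the robot, y to its left, z up, the work surface at z = 0. Lengths are in mm, angles in degrees, forces in N, time in s.
With the tool pointing down it reaches from about 350 to 850 mm from the base axis. Payload 8.1 kg.
Tool frame: the origin (TCP) lies midway between the tips of the shut fingers; the grasp point (between the pads) lies 19 mm behind it; z points along the fingers, y is the line along which they close (so a half turn about z gives the same grasp; the last joint's range is limited). The gripper opens to 85 mm and grips with 20 to 120 N. Pads are 22 mm wide; open, the fingers measure 114 mm over their backs; the gripper's body (76 mm by 85 mm) begins 54 mm behind the grasp point. The pads swing forward as they close: fully open they stand 13 mm farther back than shut.
Start: joints at [-4.893, 7.471, 85.268, -0, 87.261, -4.893], TCP at [600.004, 0.022, 231.292] pointing down, gripper open.
Joint ranges: [-169.43, 169.43], [-51.17, 129.36], [1.28, 143.12], [-76.62, 256.62], [0, 156.53], [-152.29, 152.29]. Speed limits (degrees/s): [136.94, 136.94, 159.86, 180, 180, 180].

### API

Orientations are given as [roll, pitch, yaw] about the fixed x, y, z axes, in that order (R = Rz(yaw) Ry(pitch) Rx(roll)).
In Python, from bench import sensors, optics, r gives the robot as it stands.
- The arm moves only by the tool apply_moves, never from a script. Its argument "targets" is a list of rows, each a list of 7 numbers: the shift along the tool's x, y, z in mm, then the turn, a rotation vector about the tool's x, y, z in rad, then the closure, from 0 (fully open) to 1 (shut). In form: [[x, y, z, wx, wy, wz, claw], ...]. A call has 1 to 20 rows; each row shifts and turns the commanded pose from where the row before left it, along the tool's axes as they then stand; what a row does not reach is not made up. A row lasts 1/8 s, in which the tool goes at most 62.5 mm and 10.7 degrees, less where a joint would pass 70% of its speed; a pose out of reach is approached as far as the arm can. A call is refused whole if a number of a shift passes 62.5 or a number of a turn 0.188, either way. A call with a gripper value outside its range is refused whole. The fingers move at their own pace and stop on an object; "force" is the grip in N (left out, the last holds). Time passes only in rows, so rows that do not move let the fingers close. It gives the time, the measured TCP pose, the force, the opening and the grip force at its end, in the units of the state.
- sensors.sense(): the state, without advancing time (a new reading comes with each control period).
- optics.snapshot(name): name is "scene" or "side" or "wrist"; returns the picture (420x560x3 uint8, red, green, blue); there is no depth.
- optics.get_calibration(name): a dict with "camera_matrix" (3x3 intrinsics, pixels), "pose" (4x4, takes a point from camera to world coordinates). Camera axes: x right, y down, z forward; pixel columns grow to the right and rows downward; lengths in mm; the calibration is good to about 2 mm. The wrist camera is an equidistant fisheye: a pixel r from the principal point sees the ray r / f radians off the axis. A picture is of the moment at which its call begins: read the wrist's pose just before it. get_calibration takes no time and is no camera call; for the wrist camera it gives the pose at the moment of the call.
- r.hand_in(): hands the job in; it is judged then, once.
The state is a dict: "time": time; "joint_pos": joint angles; "qd": joint speeds; "joint_efforts": joint torques, N m; "tool_pos": TCP position; "tcp_rot": TCP orientation; "ft_force": force on the tool from outside, world axes, zero at the start; "wrist_torque": the same for the moment, N m; "finger_gap": finger opening in mm; "grip_force": force on a finger pad.
Only numpy, scipy, OpenCV 4.12 (cv2) and the standard library are available. Lean on these libraries where they do the work, as an engineer would, in place of code of your own. Each camera call takes 0.05 s, during which the arm holds its last target. There are 200 camera calls.

### The job

Slide the red tablet up out of its leaning slot in the wooden organiser by its top edge, without wrenching it, and set it gently in the middle of the tablet stand, its lower edge down on the ledge behind the lip, its back flat against the backrest and its screen facing out; do not let it drop. The ledge has been left at some height, so feel for it. Leave the other two tablets in their slots and the other things on the table where they are.

Things in the scene. Friction and masses are not known exactly. Their poses are not given: they have to be found in the camera images.
- red_tablet: A slim tablet computer in a red protective cover, 9 mm thick, 115 mm wide, 160 mm tall, about 0.25 kg. Origin: middle of its lower edge. Its z axis runs up the tablet to the edge that sticks out of the organiser, its y axis along its width, its x axis out of the dark screen. It stands in one of the three organiser slots.
- red_tablet_top (a point): Middle of the red tablet's top edge, 160 mm up its z axis from its origin.
- red_tablet_screen (a point): Middle of the red tablet's screen face: 4.5 mm out along its x axis and 80 mm up its z axis.
- blue_tablet: A slim tablet computer in a blue protective cover, 9 mm thick, 115 mm wide, 160 mm tall, about 0.25 kg. Origin: middle of its lower edge. Its z axis runs up the tablet to the edge that sticks out of the organiser, its y axis along its width, its x axis out of the dark screen. It stays in its slot.
- white_tablet: A slim tablet computer in a white protective cover, 9 mm thick, 115 mm wide, 160 mm tall, about 0.25 kg. Origin: middle of its lower edge. Its z axis runs up the tablet to the edge that sticks out of the organiser, its y axis along its width, its x axis out of the dark screen. It stays in its slot.
- organiser: Fixed oak organiser, base 200 x 165 x 16 mm. Origin: centre of the underside; z up. Three slots along its y axis, at x = -55, 0 and 55 mm, one tablet in each, screens to +x. The slots lean back 15 degrees: going up one moves towards -x (the robot at yaw 0). Neighbouring tablets are 44 mm apart face to face; their tops are about 182 mm above the table.
- slot (a point): Middle of the middle slot's floor, 28 mm above the table; the others are alike. A slot is 13 mm wide, 147 mm long, between walls 7 mm thick that reach 70 mm up the slope. Side cheeks at its ends reach 66 mm above the table. A tablet leans on the -x wall, parallel to it, with 90 mm sticking out; it must be pulled along its own z axis.
- stand: Fixed aluminium tablet stand, base plate 160 x 130 x 12 mm, prop behind the backrest. Origin on the table, 15 mm to +x from the plate's centre; z up. Its front, to which the screen must face, is +x (away from the robot at yaw 0); the backrest leans back 25 degrees, going up towards -x.
- rest: Backrest of the stand, 95 mm wide, 8 mm thick. Origin on its front face, mid-width, 32 mm above the table; x square out of the face (the way the screen must look), y along the width, z up the slope; the face spans z = -13 to 115 mm. In the end the tablet's axes match these, its back on the face, y = 0, its lower edge on the ledge.
- ledge_lowest (a point): Point on the backrest's face (its origin) where the black ledge's top is when at its lowest. The ledge is clamped 0 to 35 mm up the slope from here; where is not reported: see or feel it. It is 130 mm wide, its top square to the face and 17 mm deep from face to lip; the lip is 6 mm thick, rising 10 mm. It does not slip under 80 N.
- mug: White mug, 90 mm tall, 76 mm across, with a handle, between organiser and stand. Origin: centre of its underside.
- teapot: Red teapot with white spout and handle, about 156 mm across the body, 135 mm tall, on the far side. Origin: centre of its underside.
- remote: Black remote control lying flat, 165 x 45 x 18 mm. Origin: centre of its underside, x along its length.
- candle_jar: Closed candle jar, 72 mm across, 85 mm tall. Origin: centre of its underside.
- coaster: Round cork coaster, 100 mm across, 6 mm thick, near the robot. Origin: centre of its underside.
Mind the look-alikes: they are no part of the job. What is shaped like the red_tablet but green or purple is not meant.

How it is judged:
By the outcome, as a careful person would: the job done as asked, in the order asked, and still so for the second after the job is handed in, with the robot touching nothing.
It also fails if it takes over 64 s, if anything falls off the work surface, if the arm or the gripper's body presses on something with over 40 N, if the wrist force passes 120 N, or if a joint passes its speed limit or range.

## Working session

There is one attempt and no reset: what is moved stays moved. The work goes in short steps, Python scripts to look and compute and a tool call to move; the robot and the scene stay as the last step left them, time stands still between calls to the robot, and variables do not carry over. Pictures are saved under pics/ and viewed, at most 13 in all, crops included, and the job is handed in when it is done.

Besides the shell and the picture viewer there is one more tool, called after "Call:" as name(argument=value, ...), one argument or row to a line, values as JSON. apply_moves: Moves the arm, as the interface text tells. Its arguments: {"type":"object","properties":{"targets":{"type":"array"},"force":{"type":"number"}},"required":["targets"]}

```bash
ls; mkdir -p pics
python3 - <<'E'
from bench import sensors, optics, r
import cv2, numpy as np
print(sensors.sense())
for n in ("scene","side","wrist"):
    c=optics.get_calibration(n); print(n,np.round(c["camera_matrix"],1).tolist(),np.round(c["pose"],3).tolist())
    cv2.imwrite(f"pics/{n}0.png",optics.snapshot(n)[:,:,::-1])
E
```

```text
pics
{'time': 0.0, 'joint_pos': array([-4.89534590e+00,  7.51646911e+00,  8.53296628e+01, -9.58915876e-04,
        8.72621316e+01, -4.89382888e+00]), 'qd': array([-0.03797242,  0.00949935, -0.00839636,  0.0641339 ,  0.04643118,
        0.0376464 ]), 'joint_efforts': array([-1.90700346e-03, -5.69404185e+01, -5.00557995e+01, -2.19391650e-04,
        1.44415747e-02,  7.24149572e-05]), 'tool_pos': array([5.99441827e+02, 4.00858404e-02, 2.30226577e+02]), 'tcp_rot': array([-1.79892049e+02, -8.28167159e-03,  8.99985219e+01]), 'ft_force': array([-0.53682329, -0.10510777,  0.79650249]), 'wrist_torque': array([ 0.09286007, -0.01922558,  0.00619119]), 'grip_force': 0.0, 'finger_gap': 85.96142506807847}
scene [[466.6, 0.0, 284.0], [0.0, 466.6, 209.1], [0.0, 0.0, 1.0]] [[0.826, 0.33, -0.457, 1188.011], [0.564, -0.468, 0.681, -950.439], [0.011, -0.82, -0.573, 939.103], [0.0, 0.0, 0.0, 1.0]]
side [[431.9, 0.0, 274.7], [0.0, 431.9, 207.2], [0.0, 0.0, 1.0]] [[0.992, -0.073, 0.102, 411.722], [-0.125, -0.511, 0.85, -988.466], [-0.009, -0.856, -0.516, 722.72], [0.0, 0.0, 0.0, 1.0]]
wrist [[325.2, 0.0, 280.5], [0.0, 325.2, 205.7], [0.0, 0.0, 1.0]] [[1.0, 0.001, -0.003, 599.523], [-0.0, -0.965, -0.263, 65.787], [-0.003, 0.263, -0.965, 373.792], [0.0, 0.0, 0.0, 1.0]]
```

View pics/scene0.png

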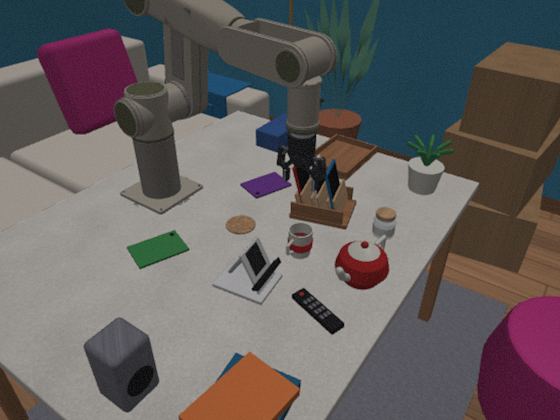

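View pics/side0.png

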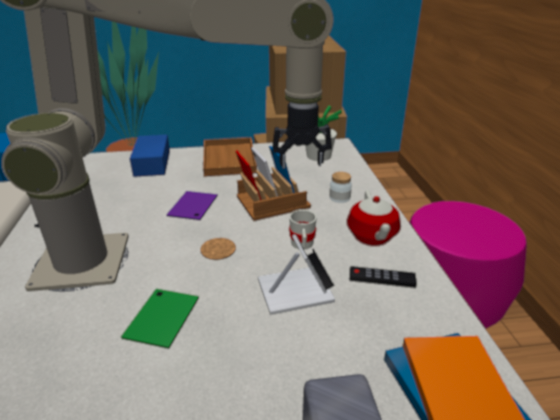

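View pics/wrist0.png

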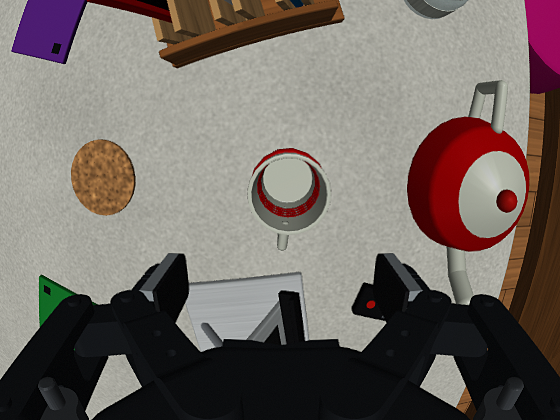

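The red tablet is in the slot nearest the robot (scene ~(297,180), side ~(246,172)). The stand is at scene ~(250,270) and side ~(297,280), with the mug between the two. I'll enlarge both for measuring.

Run:
```python
import cv2, numpy as np
s=cv2.imread("pics/scene0.png"); d=cv2.imread("pics/side0.png"); w=cv2.imread("pics/wrist0.png")
def crop(im,x,y,W,H,k): return cv2.resize(im[y:y+H,x:x+W],(W*k,H*k),interpolation=cv2.INTER_CUBIC)
a=crop(s,270,145,100,75,4); b=crop(s,205,230,100,75,4); c=crop(d,225,140,100,75,4); e=crop(d,250,235,100,75,4)
cv2.imwrite("pics/crops0.png",np.clip(1.4*np.vstack([np.hstack([a,b]),np.hstack([c,e])]).astype(float),0,255).astype(np.uint8))
```

```text
(no output)
```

View pics/crops0.png

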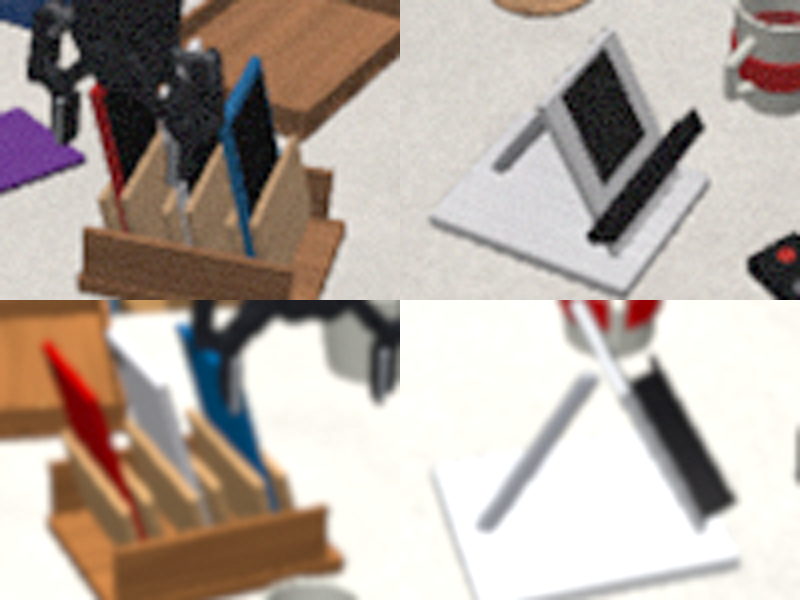

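Call:
apply_moves(
  targets=[
    [0, 0, -50, 0, 0, 0, 0],
    [40, 0, -50, 0, 0, 0, 0],
    [55, 0, 0, 0, 0, 0, 0],
    [55, 0, 0, 0, 0, 0, 0],
    [0, 0, 0, 0, 0, 0, 0],
    [0, 0, 0, 0, 0, 0, 0],
    [0, 0, 0, 0, 0, 0, 0],
  ],
)

```text
time: 1.02
tool_pos: [600.1, 147.8, 329.9]
tcp_rot: [-180.0, 0.0, 89.9]
ft_force: [0.1, 0.2, -0.6]
finger_gap: 85.1
grip_force: 0.0
```

Run:
```python
from bench import sensors, optics, r
import cv2, numpy as np
c=optics.get_calibration("wrist"); im=optics.snapshot("wrist")
np.savez("w1.npz",K=c["camera_matrix"],T=c["pose"]); cv2.imwrite("pics/wrist1.png",im[:,:,::-1])
for n in("scene","side"): cv2.imwrite(f"pics/{n}1.png",optics.snapshot(n)[:,:,::-1])
s=sensors.sense();print(s["time"],s["tool_pos"],s["tcp_rot"],c["pose"][:3,3])
cv2.imwrite("pics/wrist1v.png",cv2.resize(im[:,:,::-1],(784,588),interpolation=cv2.INTER_CUBIC))
```

```text
1.175 [600.16822711 147.92698425 330.09157495] [-1.79999000e+02  3.77633982e-03  8.99039776e+01] [600.02467681 213.61815264 473.30095077]
```

View pics/wrist1v.png

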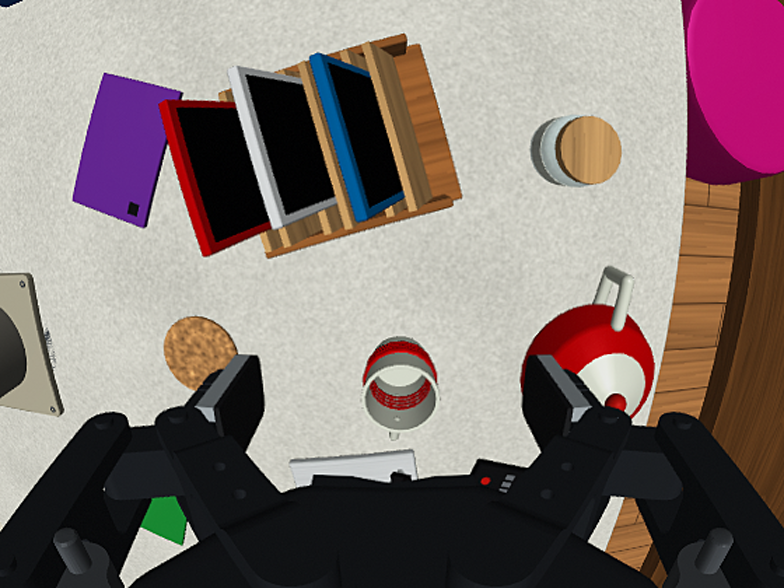

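The three tablets' top edges show clearly. Red's top back corners are at (161,102) and (206,256), white's at (230,68) and (276,228), blue's at (310,56) and (357,222). The organiser is yawed about 15°. I'll fit its pose while moving on to look at the stand.

```bash
cat > h.py <<'E'
import numpy as np
from scipy.optimize import least_squares
from scipy.spatial.transform import Rotation as R
def proj(P,K,T,fish):
    p=(np.atleast_2d(P)-T[:3,3])@T[:3,:3]
    if fish:
        rho=np.hypot(p[:,0],p[:,1]); k=np.arctan2(rho,p[:,2])/np.maximum(rho,1e-9)
        q=p[:,:2]*k[:,None]
    else: q=p[:,:2]/p[:,2:]
    return q*[K[0,0],K[1,1]]+K[:2,2]
def org(x,y,yaw): return R.from_euler("z",yaw,degrees=True),np.array([x,y,0])
S15=R.from_euler("y",-15,degrees=True)
def tab(o,sx,dy,p):  # tablet-frame point -> world
    Ro,t=o
    return Ro.apply(np.array([sx,dy,28])+S15.apply(np.array(p)+[-2,0,0]))+t
E
cat > fit1.py <<'E'
from h import *
w=np.load("w1.npz")
px={-55:[(161,102),(206,256)],0:[(230,68),(276,228)],55:[(310,56),(357,222)]}
base=[(420,45),(462,195)]
cv=lambda u:(np.array(u)+.5)/1.4-.5
def res(v,full=False):
    o=org(*v[:3]); e=[]
    for i,sx in enumerate((-55,0,55)):
        e.append(proj([tab(o,sx,v[3+i],(-4.5,s*57.5,160)) for s in(1,-1)],w["K"],w["T"],1)-cv(px[sx]))
    e.append(proj([o[0].apply([100,s*82.5,16])+o[1] for s in(1,-1)],w["K"],w["T"],1)-cv(base))
    return np.array(e).ravel()
f=least_squares(res,[560,230,13,0,0,0],loss="soft_l1")
print(np.round(f.x,2)); print(np.round(res(f.x).reshape(-1,4),1))
E
python3 fit1.py
```

```text
[553.1  238.4   15.4    1.09   4.28  -7.13]
[[-0.7 -0.1 -0.6  0.5]
 [-1.2 -0.3 -0.9  0.9]
 [ 0.4 -0.8  1.2  0.3]
 [ 0.9 -3.3  1.9  0.5]]
```

Call:
apply_moves(
  targets=[
    [-62, 0, 0, 0, 0, 0, 0],
    [-62, 0, 0, 0, 0, 0, 0],
    [-62, 0, 0, 0, 0, 0, 0],
    [-62, 0, 0, 0, 0, 0, 0],
    [-52, 0, 0, 0, 0, 0, 0],
    [0, 0, 0, 0, 0, 0, 0],
    [0, 0, 0, 0, 0, 0, 0],
    [0, 0, 0, 0, 0, 0, 0],
  ],
)

```text
time: 2.17
tool_pos: [600.1, -149.8, 330.3]
tcp_rot: [180.0, -0.0, 90.1]
ft_force: [-0.1, 0.2, -0.6]
finger_gap: 85.3
grip_force: 0.0
```

Run:
```python
from bench import sensors, optics, r
import cv2, numpy as np
c=optics.get_calibration("wrist"); im=optics.snapshot("wrist")
np.savez("w2.npz",K=c["camera_matrix"],T=c["pose"]); cv2.imwrite("pics/wrist2.png",im[:,:,::-1])
print(c["pose"][:3,3])
# two-up: wrist region + scene/side crops
b=cv2.resize(im[:,:,::-1],(784,588),interpolation=cv2.INTER_CUBIC)
cv2.imwrite("pics/wrist2v.png",b)
```

```text
[599.79693274 -84.0340921  473.74243828]
```

View pics/wrist2v.png

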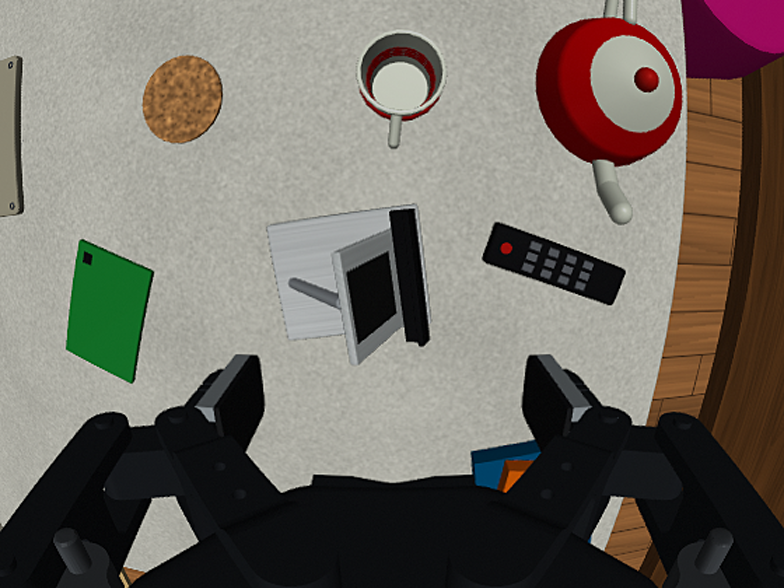

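```bash
cat > fit2.py <<'E'
from h import *
import cv2
w=np.load("w2.npz")
from bench import optics
C={n:optics.get_calibration(n) for n in("scene","side")}
cv=lambda u:(np.array(u)+.5)/1.4-.5
def cc(u,x0,y0): return (np.array(u)+.5)/4-.5+[x0,y0]
S25=R.from_euler("y",-25,degrees=True)
def st(v,p): return R.from_euler("z",v[2],degrees=True).apply(p)+[v[0],v[1],0]
def rest(v,p): return st(v,np.array([v[3],0,32])+S25.apply(p))
pl=lambda sx,sy:[-15+80*sx,65*sy,12]
def pts(v):
    h=v[4]
    return {"w":[(st(v,pl(-1,1)),(266,226)),(st(v,pl(1,1)),(417,205)),(st(v,pl(-1,-1)),(288,339)),
     (rest(v,[-8,47.5,115]),(332,252)),(rest(v,[-8,-47.5,115]),(352,364)),
     (rest(v,[0,65,h]),(390,211)),(rest(v,[0,-65,h]),(404,343))],
    "scene":[(st(v,pl(-1,-1)),cc((30,216),205,230)),(st(v,pl(1,-1)),cc((228,288),205,230)),(st(v,pl(1,1)),cc((308,180),205,230)),
     (rest(v,[0,-47.5,115]),cc((145,105),205,230)),(rest(v,[0,47.5,115]),cc((210,33),205,230))],
    "side":[(st(v,pl(-1,1)),cc((33,167),250,235)),(st(v,pl(1,-1)),cc((338,260),250,235))]}
def res(v,sep=False):
    o=[]
    for n,l in pts(v).items():
        P=[a for a,_ in l]; u=np.array([b for _,b in l],float)
        if n=="w": e=proj(P,w["K"],w["T"],1)-cv(u)
        else: e=proj(P,C[n]["camera_matrix"],C[n]["pose"],0)-u
        o.append(e)
    return o if sep else np.vstack(o).ravel()
if __name__=="__main__":
    f=least_squares(res,[600,-90,8,0,15],loss="soft_l1"); v=f.x
    print(np.round(v,2)); [print(np.round(e,1).tolist()) for e in res(v,1)]
    # refine side/scene overlay of ledge
    k=6; tiles=[]
    for n,(x0,y0) in {"scene":(232,240),"side":(285,240)}.items():
        im=cv2.imread(f"pics/{n}0.png"); t=cv2.resize(im[y0:y0+60,x0:x0+65],None,fx=k,fy=k,interpolation=cv2.INTER_CUBIC)
        t=np.clip(t.astype(float)*1.5,0,255).astype(np.uint8); t2=t.copy()
        h=v[4]
        for L in ([[0,-65,h],[17,-65,h],[17,-65,h+10],[23,-65,h+10],[23,-65,h]],[[23,-65,h+10],[23,65,h+10]],[[17,-65,h+10],[17,65,h+10]],[[0,-47.5,-13],[0,-47.5,115],[0,47.5,115],[0,47.5,h]]):
            q=proj([rest(v,p) for p in L],C[n]["camera_matrix"],C[n]["pose"],0)
            q=((q-[x0,y0]+.5)*k-.5).round().astype(int)
            cv2.polylines(t2,[q],False,(0,200,0),1)
        tiles.append(np.hstack([t2,t]))
    cv2.imwrite("pics/ov.png",cv2.resize(np.vstack(tiles),(650,600)))
E
python3 fit2.py
```

```text
[ 568.9  -193.72    7.3    46.35   26.17]
[[-0.1, -0.7], [1.0, -0.8], [0.0, 1.3], [0.6, -0.2], [-0.3, 0.5], [-0.8, 0.4], [1.3, -0.1]]
[[-2.2, -0.5], [-2.3, 0.9], [-0.2, -1.4], [-1.5, 0.1], [0.2, -1.7]]
[[-1.0, -1.2], [1.0, -1.4]]
```

View pics/ov.png

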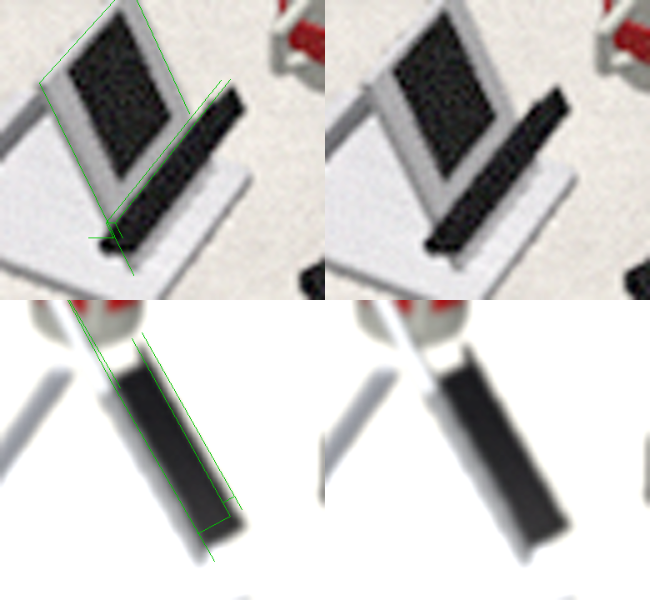

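The overlay shows the fit is good to about 2 px (2–3 mm). The ledge appears to be about 20–26 mm up the slope, so I'll find it by contact. Next I'll work out the approach to the red tablet.

```bash
cat >> h.py <<'E'
def cur():
    from bench import sensors
    s=sensors.sense(); return s,R.from_euler("xyz",s["tcp_rot"],degrees=True),np.array(s["tool_pos"])
def to(Rt,pt):
    s,Rc,pc=cur(); rv=(Rc.inv()*Rt).as_rotvec()
    print("t",round(s["time"],2),"turn",np.round(rv,4),"shift in new axes",np.round(Rt.inv().apply(pt-pc),1),"in cur axes",np.round(Rc.inv().apply(pt-pc),1),"F tool",np.round(Rc.inv().apply(s["ft_force"]),1),"gap",round(s["finger_gap"],1),"grip",round(s["grip_force"],1))
O=org(553.1,238.4,15.4); DY=1.09
RT=O[0]*S15
def tool(RT): m=RT.as_matrix(); return R.from_matrix(np.c_[m[:,1],m[:,0],-m[:,2]])
GR=122.  # TCP height up the tablet
grasp=tab(O,-55,DY,(0,0,GR))
E
python3 - <<'E'
from h import *
print(grasp, tool(RT).as_euler("xyz",degrees=True)); to(tool(RT),tab(O,-55,DY,(0,0,GR+100)))
E
```

```text
[467.48060457 215.94708285 145.32531272] [165.    0.  105.4]
t 2.23 turn [-0.2599  0.0349 -0.2656] shift in new axes [387.7 -77.7  70.7] in cur axes [ 358.9 -157.1   88.4] F tool [0.8 0.4 0.5] gap 85.4 grip 0.0
```

Call:
apply_moves(
  targets=[
    [0, 0, 0, -0.087, 0.012, -0.089, 0.2],
    [0, 0, 0, -0.087, 0.012, -0.089, 0.35],
    [0, 0, 0, -0.087, 0.011, -0.089, 0.5],
    [50, -10, 0, 0, 0, 0, 0.5],
    [50, -10, 0, 0, 0, 0, 0.5],
    [50, -10, 0, 0, 0, 0, 0.5],
    [50, -10, 0, 0, 0, 0, 0.5],
    [50, -10, 0, 0, 0, 0, 0.5],
    [50, -10, 0, 0, 0, 0, 0.5],
    [50, -10, 0, 0, 0, 0, 0.5],
    [38, -8, 0, 0, 0, 0, 0.5],
    [0, 0, 35, 0, 0, 0, 0.5],
    [0, 0, 36, 0, 0, 0, 0.5],
    [0, 0, 0, 0, 0, 0, 0.5],
    [0, 0, 0, 0, 0, 0, 0.5],
    [0, 0, 0, 0, 0, 0, 0.5],
  ],
)

```text
time: 4.22
tool_pos: [443.0, 208.4, 243.5]
tcp_rot: [164.8, -0.0, 105.4]
ft_force: [0.5, -0.6, -0.1]
finger_gap: 42.3
grip_force: 0.0
```

Run:
```python
from h import *
to(tool(RT),tab(O,-55,DY,(0,0,GR+100)))
from bench import optics
import cv2
c=optics.get_calibration("wrist"); im=optics.snapshot("wrist")
np.savez("w3.npz",K=c["camera_matrix"],T=c["pose"]); b=cv2.resize(im[:,:,::-1],(784,588),interpolation=cv2.INTER_CUBIC)
for sx,d in((-55,1.09),(0,4.28)):
    q=proj([tab(O,sx,d,(x,y,160)) for x,y in((-4.5,-57.5),(-4.5,57.5),(4.5,57.5),(4.5,-57.5))],c["camera_matrix"],c["pose"],1)
    cv2.polylines(b,[((q+.5)*1.4-.5).round().astype(int)],True,(0,255,0),1)
cv2.imwrite("pics/wrist3v.png",b)
```

```text
t 4.22 turn [ 0.004   0.0001 -0.0003] shift in new axes [ 0.8 -0.7  1.5] in cur axes [ 0.8 -0.7  1.5] F tool [-0.7  0.3  0.1] gap 42.3 grip 0.0
```

View pics/wrist3v.png

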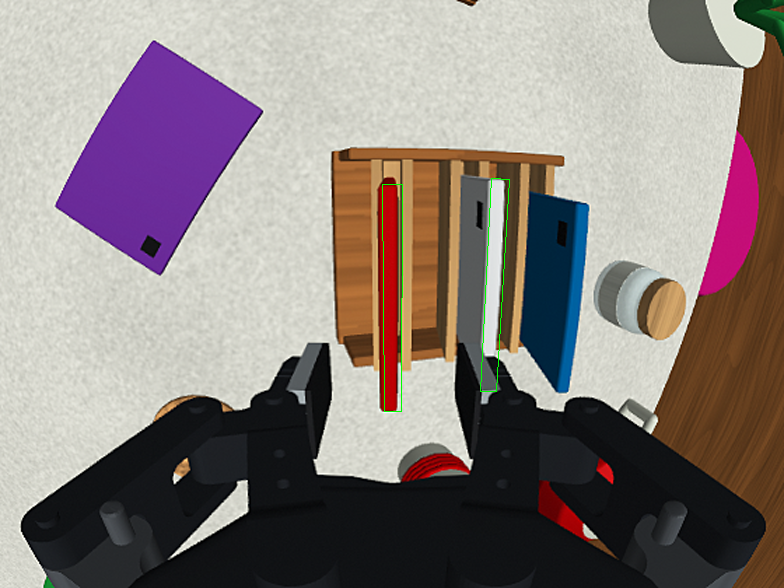

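The red top edge sits about 4 px left of the predicted box, around 1.7 mm, so I'll correct for that. The fingers straddle it and clear the white tablet. Now descend and close gently.

Call:
apply_moves(
  targets=[
    [1, -2.4, 0, 0, 0, 0, 0.5],
    [0, 0, 20, 0, 0, 0, 0.5],
    [0, 0, 25, 0, 0, 0, 0.5],
    [0, 0, 25, 0, 0, 0, 0.5],
    [0, 0, 20, 0, 0, 0, 0.5],
    [0, 0, 11, 0, 0, 0, 0.5],
    [0, 0, 0, 0, 0, 0, 0.5],
    [0, 0, 0, 0, 0, 0, 0.5],
  ],
)

```text
time: 5.28
tool_pos: [465.5, 215.5, 144.1]
tcp_rot: [164.9, 0.0, 105.4]
ft_force: [0.3, -0.2, -0.1]
finger_gap: 42.6
grip_force: 0.0
```

Call:
apply_moves(
  targets=[
    [0, 0, 0, 0, 0, 0, 0.65],
    [0, 0, 0, 0, 0, 0, 0.75],
    [0, 0, 0, 0, 0, 0, 0.8],
    [0, 0, 0, 0, 0, 0, 0.85],
    [0, 0, 0, 0, 0, 0, 0.9],
    [0, 0, 0, 0, 0, 0, 1.0],
    [0, 0, 0, 0, 0, 0, 1.0],
    [0, 0, 0, 0, 0, 0, 1.0],
  ],
  force=30,
)

```text
time: 6.28
tool_pos: [465.7, 215.5, 143.4]
tcp_rot: [164.9, 0.0, 105.4]
ft_force: [4.8, 2.5, -2.4]
finger_gap: 8.1
grip_force: 30.7
```

Run:
```python
from h import *
to(tool(RT),grasp); s=cur()[0]; print(s["wrist_torque"],s["ft_force"])
```

```text
t 6.28 turn [ 0.0025  0.0002 -0.0003] shift in new axes [-0.1  2.2 -1.4] in cur axes [-0.1  2.2 -1.4] F tool [1.1 4.5 3.7] gap 8.1 grip 30.7
[ 0.24629112 -0.89531784  0.0507008 ] [ 4.7930528   2.47502498 -2.36765863]
```

Gripped at 30 N, with a light side force of about 4.5 N. I'll relieve that by 1 mm and pull slowly along the slot.

Call:
apply_moves(
  targets=[
    [0, 1, 0, 0, 0, 0, 1],
    [0, 0, 0, 0, 0, 0, 1],
    [0, 0, -4, 0, 0, 0, 1],
    [0, 0, -6, 0, 0, 0, 1],
    [0, 0, -8, 0, 0, 0, 1],
    [0, 0, 0, 0, 0, 0, 1],
  ],
  force=40,
)

```text
time: 7.02
tool_pos: [461.3, 214.4, 160.9]
tcp_rot: [165.0, 0.0, 105.4]
ft_force: [1.7, 0.0, -0.4]
finger_gap: 8.4
grip_force: 40.6
```

Run:
```python
from h import *
to(tool(RT),grasp); s=cur()[0]; print(s["wrist_torque"],s["ft_force"])
```

```text
t 7.03 turn [ 0.0008  0.0003 -0.0002] shift in new axes [-0.1  2.1 16.7] in cur axes [-0.1  2.1 16.7] F tool [-0.4  1.5  0.8] gap 8.4 grip 40.6
[ 0.07501442 -0.41081428  0.0550796 ] [ 1.68622594  0.03993325 -0.42404507]
```

Call:
apply_moves(
  targets=[
    [0, 0, -10, 0, 0, 0, 1],
    [0, 0, -14, 0, 0, 0, 1],
    [0, 0, -14, 0, 0, 0, 1],
    [0, 0, -16, 0, 0, 0, 1],
    [0, 0, -20, 0, 0, 0, 1],
    [0, 0, -20, 0, 0, 0, 1],
    [0, 0, -20, 0, 0, 0, 1],
    [0, 0, -20, 0, 0, 0, 1],
    [0, 0, -16, 0, 0, 0, 1],
    [0, 0, 0, 0, 0, 0, 1],
    [0, 0, 0, 0, 0, 0, 1],
  ],
)

```text
time: 8.4
tool_pos: [423.6, 204.0, 304.6]
tcp_rot: [165.0, 0.0, 105.4]
ft_force: [0.2, -0.1, -2.4]
finger_gap: 8.4
grip_force: 40.6
```

Run:
```python
from h import *
from bench import optics
import cv2
to(tool(RT),grasp); s,Rc,pc=cur(); print(s["wrist_torque"],s["ft_force"])
c=optics.get_calibration("wrist"); im=optics.snapshot("wrist")
np.savez("w4.npz",K=c["camera_matrix"],T=c["pose"])
sd=optics.snapshot("side"); sc=optics.snapshot("scene")
a=cv2.resize(im,(400,300)); 
f=lambda g,x,y:cv2.resize(g[y:y+105,x:x+140],(400,300),interpolation=cv2.INTER_CUBIC)
bot=pc+Rc.apply([0,0,GR]); print("bottom z",bot)
cv2.imwrite("pics/lift.png",np.hstack([f(sd,190,90),f(sc,240,110)])[:,:,::-1])
cv2.imwrite("pics/wrist4.png",im[:,:,::-1])
```

```text
t 8.4 turn [-0.0006  0.0004 -0.0002] shift in new axes [-1.000e-01  2.800e+00  1.656e+02] in cur axes [ -0.    2.9 165.6] F tool [-0.2 -0.5  2.3] gap 8.4 grip 40.6
[-0.10666997  0.26785153  0.03960157] [ 0.20186098 -0.14296096 -2.36111065]
bottom z [453.94182815 212.26839117 186.74102138]
```

View pics/lift.png

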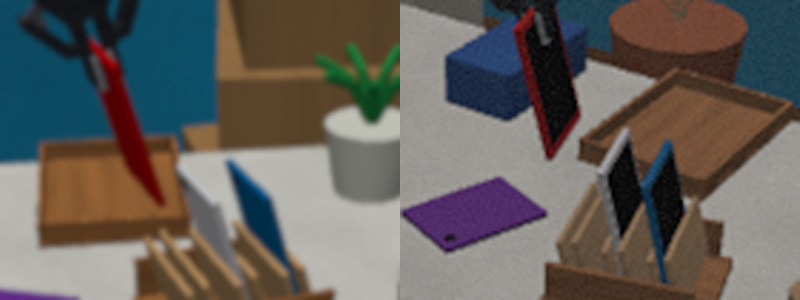

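Clean extraction: the red tablet hangs in the grip with its lower edge at z≈187, and the other two are still in their slots. Next I'll compute the carry to the stand.

```bash
cat > goal.py <<'E'
from h import *
S25=R.from_euler("y",-25,degrees=True)
v=[568.9,-193.72,7.3,46.35,26.17]
RR=R.from_euler("z",v[2],degrees=True)*S25
ro=R.from_euler("z",v[2],degrees=True).apply([v[3],0,32])+[v[0],v[1],0]
G=120.6
def tcp(x,y,z): return ro+RR.apply([x,y,z+G])
def where():
    s,Rc,pc=cur(); b=pc+Rc.apply([0,0,G]); print("bottom in rest",np.round(RR.inv().apply(b-ro),1),"F rest",np.round(RR.inv().apply(s["ft_force"]),1),"M",np.round(RR.inv().apply(s["wrist_torque"]),2))
E
python3 - <<'E'
from goal import *
print(ro,tcp(12.5,0,180)); to(tool(RR),tcp(12.5,0,180)); where()
E
```

```text
[ 614.87430741 -187.83055539   32.        ] [ 500.10200096 -202.53322694  309.71884905]
t 8.55 turn [-0.1754 -0.0478  0.1328] shift in new axes [-412.9   24.3    5.4] in cur axes [-412.2  -31.5  -13.8] F tool [-0.8 -1.1  2.5] gap 8.4 grip 40.6
bottom in rest [-33.2 417.2 187.3] F rest [-1.4 -0.8 -2.3] M [-0.04  0.28  0.01]
```

Call:
apply_moves(
  targets=[
    [0, 0, 0, -0.058, -0.016, 0.044, 1],
    [0, 0, 0, -0.058, -0.016, 0.044, 1],
    [0, 0, 0, -0.059, -0.016, 0.045, 1],
    [-20, 2, 0, 0, 0, 0, 1],
    [-40, 2, 0, 0, 0, 0, 1],
    [-40, 2, 0, 0, 0, 0, 1],
    [-40, 3, 0, 0, 0, 0, 1],
    [-40, 3, 0, 0, 0, 0, 1],
    [-40, 3, 0, 0, 0, 0, 1],
    [-40, 3, 0, 0, 0, 0, 1],
    [-40, 2, 0, 0, 0, 0, 1],
    [-40, 2, 0, 0, 0, 0, 1],
    [-40, 2, 0, 0, 0, 0, 1],
    [-33, 0, 0, 0, 0, 0, 1],
    [0, 0, 0, 0, 0, 0, 1],
    [0, 0, 0, 0, 0, 0, 1],
    [0, 0, 0, 0, 0, 0, 1],
  ],
)

```text
time: 10.68
tool_pos: [497.9, -201.9, 315.5]
tcp_rot: [154.9, -0.0, 97.4]
ft_force: [0.7, 0.6, -2.8]
finger_gap: 8.5
grip_force: 40.7
```

Run:
```python
from goal import *
from bench import optics
import cv2
to(tool(RR),tcp(12.5,0,180)); where(); s,Rc,pc=cur()
c=optics.get_calibration("wrist"); im=optics.snapshot("wrist"); K,T=c["camera_matrix"],c["pose"]
np.savez("w5.npz",K=K,T=T); cv2.imwrite("pics/wrist5.png",im[:,:,::-1])
b=cv2.resize(im[:,:,::-1],(784,588),interpolation=cv2.INTER_CUBIC)
def dr(P,col):
    q=proj(P,K,T,1); cv2.polylines(b,[((q+.5)*1.4-.5).round().astype(int)],False,col,1)
L=lambda a,d:[ro+RR.apply(np.array(a)+(np.array(d)-a)*t) for t in np.linspace(0,1,20)]
dr(L([0,-47.5,115.],[0,47.5,115.]),(0,255,0)); dr(L([0,-47.5,115.],[0,-47.5,30.]),(0,255,0)); dr(L([0,47.5,115.],[0,47.5,30.]),(0,255,0))
dr(L([23,-65,34.],[23,65,34.]),(0,255,0)); 
for x in(-4.5,4.5):
  for z in(0,160): dr([pc+Rc.apply([y,x,G-z]) for y in np.linspace(-57.5,57.5,30)],(255,255,0))
cv2.imwrite("pics/wrist5v.png",b)
```

```text
t 10.68 turn [ 0.0015 -0.0008  0.0006] shift in new axes [-0.9 -0.5  6.1] in cur axes [-0.9 -0.5  6.1] F tool [ 0.5 -0.5  2.8] gap 8.5 grip 40.7
bottom in rest [ 13.2   1.  186.1] F rest [-0.5  0.5 -2.8] M [0.02 0.47 0.07]
```

View pics/wrist5v.png

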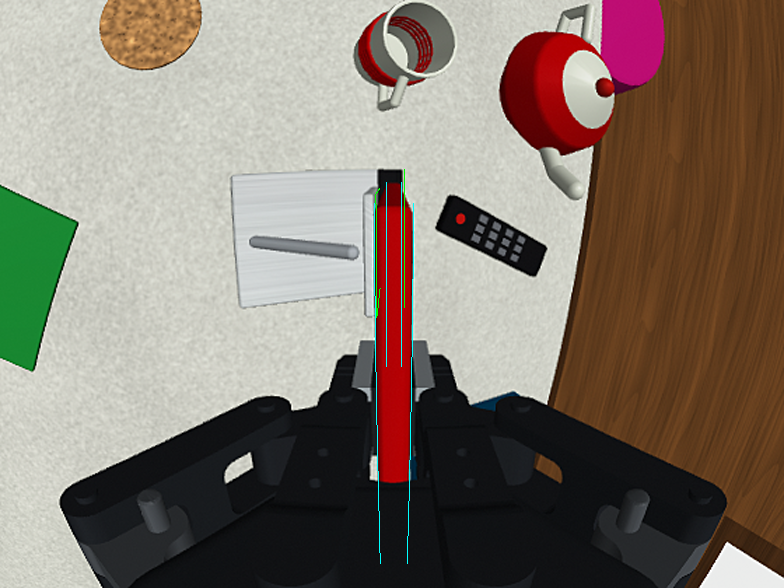

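The tablet hangs in front of the backrest, with the outline overlays matching at (377,188–318). The lip is visible just behind the tablet. I'll descend along the slope to 60 mm with about 8 mm clearance off the face.

Call:
apply_moves(
  targets=[
    [-0.9, 0, 10, 0.001, 0, 0, 1],
    [0, 0, 20, 0, 0, 0, 1],
    [0, 0, 20, 0, 0, 0, 1],
    [0, 0, 20, 0, 0, 0, 1],
    [0, 0, 20, 0, 0, 0, 1],
    [0, 0, 20, 0, 0, 0, 1],
    [0, 0, 14, 0, 0, 0, 1],
    [0, 0, 0, 0, 0, 0, 1],
    [0, 0, 0, 0, 0, 0, 1],
  ],
)

```text
time: 11.85
tool_pos: [550.3, -197.1, 203.9]
tcp_rot: [154.9, 0.0, 97.3]
ft_force: [0.7, -0.3, -3.0]
finger_gap: 8.7
grip_force: 40.7
```

Run:
```python
from goal import *
to(tool(RR),tcp(12.5,0,60)); where()
```

```text
t 11.85 turn [0.0013 0.0002 0.0001] shift in new axes [ 1.  -1.   2.8] in cur axes [ 1.  -1.   2.8] F tool [-0.3 -0.7  3. ] gap 8.7 grip 40.7
bottom in rest [13.7 -1.1 62.8] F rest [-0.7 -0.3 -3. ] M [ 0.03  0.43 -0.  ]
```

Call:
apply_moves(
  targets=[
    [0, -2, 0, 0, 0, 0, 1],
    [0, -2, 0, 0, 0, 0, 1],
    [0, -1, 0, 0, 0, 0, 1],
    [0, 0, 0, 0, 0, 0, 1],
  ],
)

```text
time: 12.35
tool_pos: [545.5, -197.7, 201.2]
tcp_rot: [155.0, -0.0, 97.3]
ft_force: [0.2, -0.0, -2.7]
finger_gap: 8.8
grip_force: 40.7
```

Run:
```python
from goal import *
to(tool(RR),tcp(12.5,0,60)); where()
```

```text
t 12.35 turn [ 0.0007 -0.     -0.0004] shift in new axes [1.  4.5 2.4] in cur axes [1.  4.5 2.4] F tool [-0.1 -0.9  2.5] gap 8.8 grip 40.7
bottom in rest [ 8.1 -1.  62.4] F rest [-0.9 -0.1 -2.5] M [ 0.01  0.49 -0.02]
```

Call:
apply_moves(
  targets=[
    [1, -1, 0, 0, 0, 0, 1],
    [0, -1, 0, 0, 0, 0, 1],
    [0, 0, 0, 0, 0, 0, 1],
  ],
)

```text
time: 12.72
tool_pos: [543.5, -196.8, 200.2]
tcp_rot: [155.0, -0.0, 97.3]
ft_force: [0.2, 0.0, -3.5]
finger_gap: 8.8
grip_force: 40.7
```

Run:
```python
from goal import *
where()
```

```text
bottom in rest [ 6.   0.2 62.2] F rest [-1.3  0.  -3.2] M [-0.01  0.42  0.03]
```

Call:
apply_moves(
  targets=[
    [0, -1, 0, 0, 0, 0, 1],
    [0, -1, 0, 0, 0, 0, 1],
    [0, 0, 0, 0, 0, 0, 1],
  ],
)

```text
time: 13.1
tool_pos: [541.7, -197.1, 199.3]
tcp_rot: [155.0, -0.0, 97.3]
ft_force: [-0.1, 0.4, -2.5]
finger_gap: 8.5
grip_force: 40.7
```

Run:
```python
from goal import *
where()
```

```text
bottom in rest [ 4.   0.1 62.2] F rest [-1.1  0.5 -2.3] M [0.02 0.49 0.03]
```

Call:
apply_moves(
  targets=[
    [0, -1, 0, 0, 0, 0, 1],
    [0, -0.5, 0, 0, 0, 0, 1],
    [0, 0, 0, 0, 0, 0, 1],
  ],
)

```text
time: 13.48
tool_pos: [540.9, -197.3, 199.3]
tcp_rot: [154.9, 0.0, 97.3]
ft_force: [4.3, 0.4, -3.0]
finger_gap: 8.6
grip_force: 40.3
```

Run:
```python
from goal import *
where()
```

```text
bottom in rest [ 3.3 -0.  62.5] F rest [ 2.6 -0.1 -4.6] M [ 0.03 -0.42  0.11]
```

Call:
apply_moves(
  targets=[
    [0, -1, 0, 0, 0, 0, 1],
    [0, 0, 0, 0, 0, 0, 1],
  ],
)

```text
time: 13.72
tool_pos: [540.5, -197.4, 199.2]
tcp_rot: [154.8, 0.0, 97.3]
ft_force: [8.0, 1.2, -2.6]
finger_gap: 8.7
grip_force: 40.3
```

Run:
```python
from goal import *
where()
```

```text
bottom in rest [ 3.1 -0.1 62.7] F rest [ 6.2  0.2 -5.7] M [ 0.06 -1.07  0.15]
```

Contact with the backrest at x≈3.4 (model expected 4.5, so the offset is about 1 mm). I'll back off about 3 mm and go down to feel for the ledge.

Call:
apply_moves(
  targets=[
    [0, 4, 0, 0, 0, 0, 1],
    [0, 0, 10, 0, 0, 0, 1],
    [0, 0, 10, 0, 0, 0, 1],
    [0, 0, 8, 0, 0, 0, 1],
    [0, 0, 0, 0, 0, 0, 1],
  ],
)

```text
time: 14.35
tool_pos: [554.4, -194.8, 173.0]
tcp_rot: [155.1, -0.1, 97.3]
ft_force: [-0.9, -0.4, -2.8]
finger_gap: 8.3
grip_force: 40.7
```

Run:
```python
from goal import *
where()
```

```text
bottom in rest [ 4.3  1.  33. ] F rest [-2.  -0.3 -2.1] M [ 0.02  0.45 -0.01]
```

Call:
apply_moves(
  targets=[
    [0, 0, 2, 0, 0, 0, 1],
    [0, 0, 2, 0, 0, 0, 1],
    [0, 0, 0, 0, 0, 0, 1],
  ],
)

```text
time: 14.72
tool_pos: [556.6, -195.2, 171.1]
tcp_rot: [155.0, -0.0, 97.3]
ft_force: [0.3, -0.2, -3.1]
finger_gap: 8.5
grip_force: 40.7
```

Run:
```python
from goal import *
where()
```

```text
bottom in rest [ 5.7  0.1 30.3] F rest [-1.  -0.3 -3. ] M [ 0.    0.4  -0.01]
```

Call:
apply_moves(
  targets=[
    [0, 0, 1.5, 0, 0, 0, 1],
    [0, 0, 1.5, 0, 0, 0, 1],
    [0, 0, 0, 0, 0, 0, 1],
  ],
)

```text
time: 15.1
tool_pos: [557.8, -195.0, 168.1]
tcp_rot: [155.0, -0.0, 97.3]
ft_force: [-0.1, 0.5, -2.7]
finger_gap: 8.6
grip_force: 40.7
```

Run:
```python
from goal import *
where()
```

```text
bottom in rest [ 5.5  0.2 27.1] F rest [-1.2  0.5 -2.5] M [-0.04  0.47 -0.05]
```

Call:
apply_moves(
  targets=[
    [0, 0, 1.5, 0, 0, 0, 1],
    [0, 0, 1.5, 0, 0, 0, 1],
    [0, 0, 0, 0, 0, 0, 1],
  ],
)

```text
time: 15.48
tool_pos: [559.0, -194.8, 165.4]
tcp_rot: [155.0, -0.0, 97.3]
ft_force: [-0.3, -0.1, -2.5]
finger_gap: 8.6
grip_force: 40.7
```

Run:
```python
from goal import *
where()
```

```text
bottom in rest [ 5.4  0.3 24.1] F rest [-1.4 -0.  -2.1] M [-0.03  0.44 -0.01]
```

Call:
apply_moves(
  targets=[
    [0, 0, 1.5, 0, 0, 0, 1],
    [0, 0, 1.5, 0, 0, 0, 1],
    [0, 0, 0, 0, 0, 0, 1],
  ],
)

```text
time: 15.85
tool_pos: [560.6, -195.0, 163.4]
tcp_rot: [154.9, 0.0, 97.3]
ft_force: [-2.3, -1.3, 0.9]
finger_gap: 8.6
grip_force: 41.4
```

Run:
```python
from goal import *
where()
```

```text
bottom in rest [ 6.1 -0.3 21.6] F rest [-1.9 -1.   1.8] M [-0.08  0.62  0.02]
```

Call:
apply_moves(
  targets=[
    [0, 0, 1.5, 0, 0, 0, 1],
    [0, 0, 1.5, 0, 0, 0, 1],
    [0, 0, 0, 0, 0, 0, 1],
  ],
)

```text
time: 16.23
tool_pos: [562.2, -195.5, 163.9]
tcp_rot: [154.9, 0.1, 97.3]
ft_force: [-22.8, 3.1, 25.5]
finger_gap: 8.7
grip_force: 46.6
```

Run:
```python
from goal import *
where()
```

```text
bottom in rest [ 7.8 -1.1 21.4] F rest [-9.4  6.  32.5] M [ 1.04  2.61 -0.04]
```

Ledge contact at ~21.5 mm up the slope, agreeing with the picture (~20–26). I'll ease the press, then push back against the backrest.

Call:
apply_moves(
  targets=[
    [0, 0, -2.6, 0, 0, 0, 1],
    [0, 0, 0, 0, 0, 0, 1],
    [0, -1, 0, 0, 0, 0, 1],
    [0, -1, 0, 0, 0, 0, 1],
    [0, 0, 0, 0, 0, 0, 1],
  ],
)

```text
time: 16.85
tool_pos: [559.5, -195.1, 162.8]
tcp_rot: [154.9, 0.0, 97.3]
ft_force: [-2.3, 2.2, 6.1]
finger_gap: 8.5
grip_force: 42.0
```

Run:
```python
from goal import *
where(); to(tool(RR),tcp(3.5,0,21.5))
```

```text
bottom in rest [ 5.  -0.2 21.5] F rest [0.8 2.4 6.4] M [ 0.27 -0.1  -0.03]
t 16.85 turn [ 0.0025  0.0005 -0.    ] shift in new axes [ 0.1 -1.2 -0. ] in cur axes [ 0.1 -1.2 -0. ] F tool [ 2.4  0.8 -6.4] gap 8.5 grip 42.0
```

Call:
apply_moves(
  targets=[
    [0, -1, 0, 0, 0, 0, 1],
    [0, -1, 0, 0, 0, 0, 1],
    [0, 0, 0, 0, 0, 0, 1],
  ],
)

```text
time: 17.23
tool_pos: [558.3, -195.3, 162.2]
tcp_rot: [154.8, 0.0, 97.3]
ft_force: [4.3, 1.5, 4.3]
finger_gap: 8.5
grip_force: 41.3
```

Run:
```python
from goal import *
from bench import optics
import cv2
where(); to(tool(RR),tcp(3.5,0,21.5))
sd=optics.snapshot("side"); sc=optics.snapshot("scene")
f=lambda g,x,y:cv2.resize(g[y:y+105,x:x+140],(400,300),interpolation=cv2.INTER_CUBIC)
cv2.imwrite("pics/place.png",np.hstack([f(sd,240,205),f(sc,195,210)])[:,:,::-1])
```

```text
bottom in rest [ 3.8 -0.3 21.5] F rest [5.8 0.9 2. ] M [ 0.18 -1.1   0.16]
t 17.23 turn [0.0038 0.0009 0.0001] shift in new axes [0.2 0.2 0. ] in cur axes [0.2 0.2 0. ] F tool [ 0.9  5.9 -2. ] gap 8.5 grip 41.3
```

View pics/place.png

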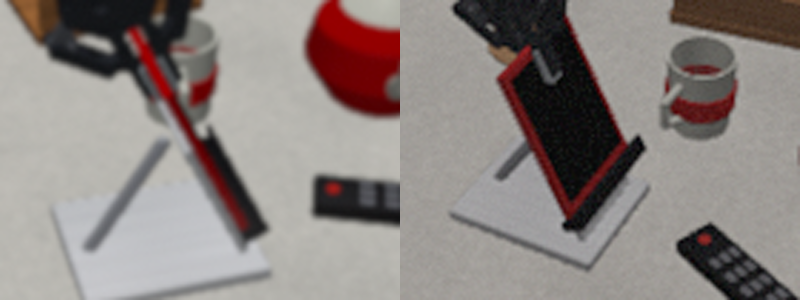

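The tablet is seated behind the lip and lies along the backrest, screen outward. Now release gently and retreat.

Call:
apply_moves(
  targets=[
    [0, 0.5, 0, 0, 0, 0, 0.9],
    [0, 0, 0, 0, 0, 0, 0.85],
    [0, 0, 0, 0, 0, 0, 0.75],
    [0, 0, 0, 0, 0, 0, 0.6],
    [0, 0, 0, 0, 0, 0, 0.5],
    [0, 0, 0, 0, 0, 0, 0.5],
    [0, 0, 0, 0, 0, 0, 0.5],
    [0, 0, 0, 0, 0, 0, 0.5],
  ],
  force=20,
)

```text
time: 18.32
tool_pos: [557.4, -195.1, 161.1]
tcp_rot: [155.0, -0.0, 97.3]
ft_force: [-0.6, -0.1, 0.1]
finger_gap: 42.5
grip_force: 0.0
```

Call:
apply_moves(
  targets=[
    [0, 0, -8, 0, 0, 0, 0.5],
    [0, 0, -15, 0, 0, 0, 0.5],
    [0, 0, -20, 0, 0, 0, 0.5],
    [0, 0, -25, 0, 0, 0, 0.5],
    [0, 0, -25, 0, 0, 0, 0.5],
    [0, 0, -25, 0, 0, 0, 0.5],
    [0, 0, -20, 0, 0, 0, 0.5],
    [0, 0, 0, 0, 0, 0, 0.5],
    [0, 0, 0, 0, 0, 0, 0.5],
    [0, 0, 0, 0, 0, 0, 0.5],
  ],
)

```text
time: 19.58
tool_pos: [499.2, -202.1, 284.9]
tcp_rot: [155.0, -0.1, 97.3]
ft_force: [-1.0, 0.4, -0.0]
finger_gap: 42.8
grip_force: 0.0
```

Run:
```python
from goal import *
from bench import optics
import cv2
s=cur()[0]; print(s["time"],s["ft_force"],s["tool_pos"])
c=optics.get_calibration("wrist"); K,T=c["camera_matrix"],c["pose"]; im=optics.snapshot("wrist")
sd=optics.snapshot("side"); sc=optics.snapshot("scene")
b=cv2.resize(im[:,:,::-1],(400,300))
W=im[90:300,150:430,::-1]; W=cv2.resize(W,(800,600),interpolation=cv2.INTER_CUBIC)
q=proj([ro+RR.apply([x-1,y,21.5+160]) for x,y in((0,-57.5),(0,57.5),(9,57.5),(9,-57.5))],K,T,1)
sc_=800/280; q=((q-[150,90]+.5)*sc_-.5).round().astype(int); cv2.polylines(W,[q],True,(0,255,0),1)
f=lambda g,x,y:cv2.resize(g[y:y+105,x:x+140],(400,300),interpolation=cv2.INTER_CUBIC)
top=np.hstack([f(sd,240,205),f(sc,195,210)])[:,:,::-1]
cv2.imwrite("pics/final.png",np.vstack([top,np.hstack([cv2.resize(W,(400,300),interpolation=cv2.INTER_AREA),b])]))
```

```text
19.575 [-0.97406058  0.42493983 -0.04559894] [ 499.23324566 -202.12007546  284.8759086 ]
```

View pics/final.png

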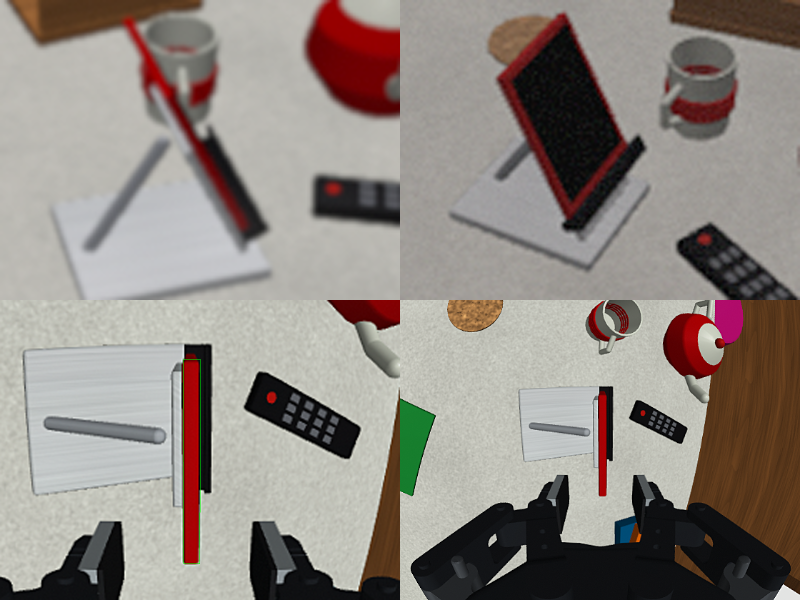

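The released tablet's top edge fills the predicted box at (183–200, 360–563). It is centred, flat on the backrest and on the ledge behind the lip, and the gripper is clear.

```bash
python3 -c "
from bench import r
print(r.hand_in())"
```

```text
the job is handed in; nothing more can be done
None
```

The job is handed in: the red tablet is centred on the stand, lower edge on the ledge (felt about 21.5 mm up the slope), back flat on the backrest and screen out, with nothing else moved as far as the pictures show.

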